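Pour the shaft spacers into the round jar and put its lid on

TASK

Pick up the white cup of shaft spacers, tip all six out of it into the round jar, and stand the empty cup upright on the bench again. Then close the jar with the lid that fits it, so that the lid sits level, fully down on the rim. Leave the square box, its lid and the other things on the bench where they are.

Things in the scene. Friction and masses are not known exactly. Their poses are not given: they have to be found in the camera images.
- cup: White plastic cup, open, round, slightly flared: outside diameter 51 mm at the foot, 61 mm at the rim, 70 mm tall, wall 3 mm, floor 4 mm, about 60 g, loose. Origin: centre of its underside; z out of its mouth. Starts upright with the six spacers in its lower half. Friction about 0.6: tip it well past level (some 125 degrees from upright) to empty it.
- cup_rim (a point): Centre of the cup's mouth, 70 mm from its origin along the cup's z.
- jar: Round grey plastic jar, open at the top: outside diameter 92 mm, inside 84 mm, 80 mm tall, floor 6 mm thick, 0.5 kg, loose, empty at the start. Origin: centre of its underside, z up. It and the square box stand in two places on the robot's left of the cup, either way round.
- jar_rim (a point): Centre of the jar's mouth, 80 mm above its origin.
- round_lid: Round grey lid of the jar, loose, 70 g, plug down. From the origin (centre of the underside, z up): plug of 74 mm diameter z 0 to 5 mm, disc of 92 mm diameter z 5 to 11 mm, upright black knob of 24 mm diameter z 11 to 39 mm. The plug has 5 mm of play in the jar's mouth; seated, its origin is 75 mm above the jar's. It and the square lid lie beyond the containers, either way round.
- square_lid: Lid of the square box, grey, loose, 92 mm square, otherwise made like the round lid with the same knob (74 mm square plug). Leave alone. Origin: centre of its underside.
- box: Square grey box, fixed, 92 by 92 mm, 80 mm tall, open, some bolts in it. Leave alone. Origin: centre of its underside.
- wheel: Green wheel with five spokes lying flat, 80 mm diameter, 26 mm high, loose bystander. Origin: centre of its underside.
- coupling: White pipe coupling standing on end, 48 mm diameter, 45 mm high, loose bystander. Origin: centre of its underside.
- wrench: Steel wrench lying flat, 170 mm long along its x, loose bystander. Origin near its middle.
- screwdriver: Screwdriver lying flat, 180 mm long along its x, loose bystander. Origin near its middle.
- spacer0_center (a point): Middle of one of the six alike aluminium shaft spacers (short round sleeves with a dark bore, 18 mm diameter, 14 mm long, 12 g), loose, in the cup at the start.
- spacer1_center (a point): Middle of one of the six alike aluminium shaft spacers (short round sleeves with a dark bore, 18 mm diameter, 14 mm long, 12 g), loose, in the cup at the start.
- spacer2_center (a point): Middle of one of the six alike aluminium shaft spacers (short round sleeves with a dark bore, 18 mm diameter, 14 mm long, 12 g), loose, in the cup at the start.
- spacer3_center (a point): Middle of one of the six alike aluminium shaft spacers (short round sleeves with a dark bore, 18 mm diameter, 14 mm long, 12 g), loose, in the cup at the start.
- spacer4_center (a point): Middle of one of the six alike aluminium shaft spacers (short round sleeves with a dark bore, 18 mm diameter, 14 mm long, 12 g), loose, in the cup at the start.
- spacer5_center (a point): Middle of one of the six alike aluminium shaft spacers (short round sleeves with a dark bore, 18 mm diameter, 14 mm long, 12 g), loose, in the cup at the start.
There are look-alikes about, which are no part of the job. Leave any green look-alike of the cup alone. What is shaped like the round_lid but purple is not meant.

How it is judged:
By the outcome, as a careful person would: the job done as asked, in the order asked, and still so for the second after the job is handed in, with the robot touching nothing.
It also fails if it takes over 72 s, if anything falls off the work surface, if the arm or the gripper's body presses on something with over 40 N, if the wrist force passes 120 N, or if a joint passes its speed limit or range.

ROBOT

A 6-joint arm with a two-finger parallel gripper is mounted at the origin on the work surface. World frame = base frame: x ahead of the robot, y to its left, z up, the work surface at z = 0. Lengths are in mm, angles in rad, forces in N, time in s.
With the tool pointing down it reaches from about 350 to 1000 mm from the base axis. Payload 7.1 kg.
Tool frame: the origin (TCP) lies at the very end of the fingers, on their centre line; the grasp point (between the pads) lies 19 mm behind it; z points along the fingers, y is the direction in which the jaws open and shut (so a half turn about z gives the same grasp; the last joint's range is limited). The gripper opens to 85 mm and grips with 20 to 120 N. Pads are 22 mm wide; open, the fingers measure 114 mm over their backs; the gripper's body (76 mm by 85 mm) begins 54 mm behind the grasp point. The pads swing forward as they close: fully open they stand 13 mm farther back than shut.
Start: joints at [-1.281, 0.423, 1.63, -0, 1.089, -0.019], TCP at [189.965, -595.414, 231.319] pointing down, gripper open.
Joint ranges: [-3, 3], [-0.9, 2.11], [0.09, 2.58], [-1.31, 4.45], [0.11, 2.69], [-2.54, 2.54]. Speed limits (rad/s): [2.39, 2.39, 3.01, 3.14, 3.14, 3.14].

INTERFACE

Orientations are given as a rotation vector (axis times angle).
In Python, from station import bot gives the robot as it stands. Calls block until the motion is done:
- bot.reach(position, orientation): joint-space move of the TCP to a pose.
- bot.movel(position, rot=None, speed=150, guard=None): straight line of the TCP; rot=None keeps the orientation; speed is the mean speed in mm/s. With guard (N) it stops when the force on the tool has changed by that much, and returns True; else False.
- bot.goto_joints(angles): joint-space move.
- bot.gripper_open() and bot.close_gripper(squeeze=None): open the fingers fully, or close them until they stop; squeeze is the grip in N (None keeps the last).
- bot.hold(seconds).
- bot.ik(position, orientation): joint angles nearest the present ones, or None.
- bot.get_image(name): name is "scene" or "top" or "wrist"; returns a dict with "pixels" (400x640x3 uint8, blue, green, red), "z_map" (400x640 float32, mm along the optical axis (not along the pixel's ray), 0 where there is no reading), "intrinsics" (3x3 intrinsics, pixels), "k1" (the pictures are not rectified: a ray, as slopes to the right and down, at radius r is drawn at 1 + k1 r^2 times it, then the intrinsics apply), "position" and "orientation" of the camera in the world; the wrist camera has in their place "hand_eye" (4x4, takes a point from camera to tool coordinates, whose origin is the TCP and whose axes are the flange's). Camera axes: x right, y up, looking along -z (the intrinsics and any distortion apply to the point x, -y, -z); pixel columns grow to the right and rows downward; lengths in mm; the calibration is good to about 2 mm. A picture is of the moment at which its call begins: read the wrist's pose just before it.
A pose or a line that the arm cannot do raises bot.Unreachable and nothing moves.
- bot.sign_off(): hands the job in, once; it reports no verdict.
Trained networks look in a picture, given as the dict that the camera call returned (one of the last four; its "shot" number tells which), for a name from the list of things; names that differ only in an ending like _2 or _b are one class to them, and where a whole thing is asked for, a point or a joint stands for the part that bears it (a point fixed in the world has none). Each returns a list of dicts, best first, with "conf" (0 to 1); they miss things now and then, are a little off and sometimes report something else, mostly with a low value. They report only what shows in the picture. A call takes as long as a camera call. They do not tell look-alikes from the thing itself.
- bot.find_in(label, picture): "rect" ([left, top, right, bottom] in pixels, round what is visible of it).
- bot.outline_of(label, picture): "mask" (400x640 bool, what is visible of it) and "rect" ([left, top, right, bottom] in pixels, round what is visible of it).
Readings, each from a call of its own:
- bot.read_t(): time.
- bot.read_qpos(): joint angles.
- bot.read_joint_vel(): joint speeds.
- bot.read_effort(): joint torques, N m.
- bot.read_tool_pos(): TCP position.
- bot.read_tcp_rot(): TCP orientation.
- bot.read_wrist_force(): force on the tool from outside, world axes, zero at the start.
- bot.read_moment(): the same for the moment, N m.
- bot.read_width(): opening from 0.0 (shut) to 1.0 (fully open).
Only numpy, scipy, OpenCV 4.12 (cv2) and the standard library are available. Lean on these libraries where they do the work, as an engineer would, in place of code of your own. Each camera call takes 0.05 s, during which the arm holds its last target.

## Working session

There is one attempt and no reset: what is moved stays moved. The work goes in short steps, each a Python script; the robot and the scene stay as the last script left them, time stands still between calls to the robot, and variables do not carry over. Pictures are saved under pics/ and viewed, and the job is handed in when it is done.

```bash
ls; mkdir -p pics; cat > h.py <<'E'
from station import bot
import numpy as np, cv2
from scipy.spatial.transform import Rotation as R
def T_cam(im, tcp=None):
    T=np.eye(4)
    if 'hand_eye' in im:
        p,r=tcp; W=np.eye(4); W[:3,:3]=R.from_rotvec(r).as_matrix(); W[:3,3]=p
        return W@np.array(im['hand_eye'])
    T[:3,3]=im['position']; o=np.array(im['orientation'])
    T[:3,:3]=o if o.shape==(3,3) else R.from_rotvec(o).as_matrix()
    return T
def shot(name):
    tcp=(np.array(bot.read_tool_pos()),np.array(bot.read_tcp_rot()))
    im=bot.get_image(name); im['T']=T_cam(im,tcp); return im
def rays(im,px):
    K=np.array(im['intrinsics']); k1=float(im['k1'])
    n=cv2.undistortPoints(np.array(px,float).reshape(-1,1,2),K,np.array([k1,0,0,0,0.])).reshape(-1,2)
    return np.c_[n[:,0],-n[:,1],-np.ones(len(n))]
def ray_world(im,px):
    d=rays(im,px)@im['T'][:3,:3].T
    return im['T'][:3,3],d
def on_z(im,px,z):
    o,d=ray_world(im,px); return o+d*((z-o[2])/d[:,2])[:,None]
def cloud(im,mask):
    z=im['z_map']; v,u=np.nonzero(mask&(z>0))
    d=rays(im,np.c_[u,v])*z[v,u][:,None]
    return d@im['T'][:3,:3].T+im['T'][:3,3], np.c_[u,v]
E
python3 - <<'E'
from h import *
for n in ['scene','top','wrist']:
    im=shot(n); cv2.imwrite(f'pics/{n}0.png',im['pixels'])
    print(n,im['T'].round(2).tolist(),im['k1'],np.array(im['intrinsics']).tolist(), (im['z_map']>0).mean())
print(bot.read_t())
E
```

```text
pics
scene [[-0.07, -0.78, 0.62, 1363.21], [1.0, -0.06, 0.05, 23.51], [-0.0, 0.62, 0.79, 1076.94], [0.0, 0.0, 0.0, 1.0]] -0.05859102490437512 [[472.68812530386214, 0.0, 324.5115369098382], [0.0, 472.68812530386214, 192.9318390427609], [0.0, 0.0, 1.0]] 0.996140625
top [[0.03, 0.99, -0.14, 471.13], [-1.0, 0.03, -0.02, -50.79], [-0.01, 0.14, 0.99, 914.03], [0.0, 0.0, 0.0, 1.0]] -0.04658966760542891 [[390.6555516931351, 0.0, 328.0300836633344], [0.0, 390.6555516931351, 202.51337599574995], [0.0, 0.0, 1.0]] 0.99621875
wrist [[0.3, 0.91, 0.29, 264.03], [-0.95, 0.29, 0.09, -572.81], [-0.0, -0.3, 0.95, 373.82], [0.0, 0.0, 0.0, 1.0]] -0.06560611948239999 [[330.15747995903155, 0.0, 320.5523870928623], [0.0, 330.15747995903155, 200.52971926425775], [0.0, 0.0, 1.0]] 0.99589453125
0.15
```

View pics/scene0.png

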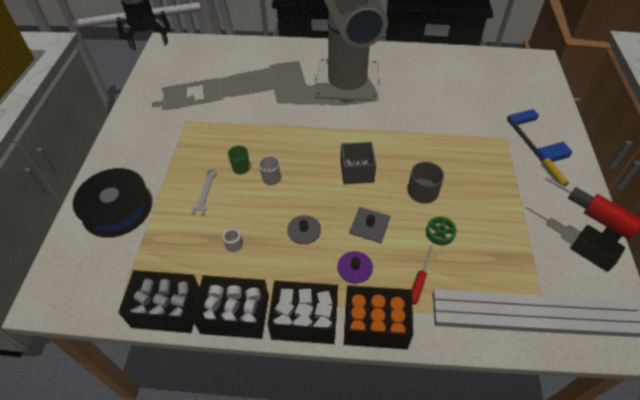

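View pics/top0.png

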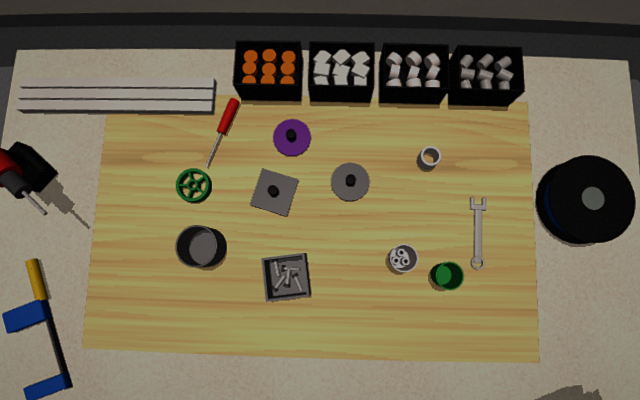

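View pics/wrist0.png

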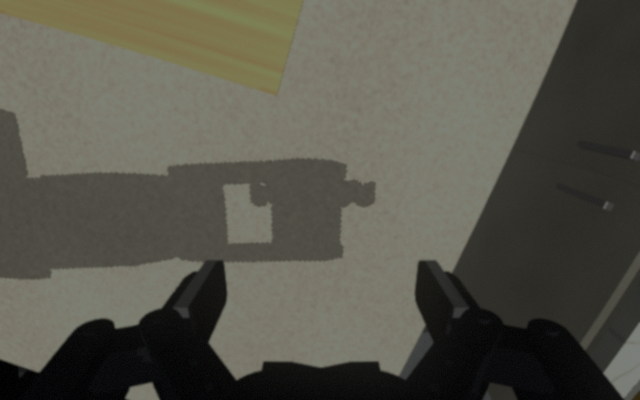

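The top view shows the cup with its spacers at (403,258) and the green look-alike cup at (447,276). The jar is at (201,247) and the box at (287,277). The round lid is at (350,181), the square lid at (274,192) and the purple lid at (292,137). The scene view agrees: cup (270,170), jar (425,182), round lid (304,230). Next I'll measure positions with the networks and depth.

```bash
python3 - <<'E'
from h import *
for n in ['scene','top']:
    im=shot(n)
    for l in ['cup','jar','round_lid','square_lid','box','coupling','wheel','wrench']:
        for o in bot.outline_of(l,im)[:2]:
            if o['conf']<.3: continue
            m=o['mask'].astype(bool)
            P,uv=cloud(im,cv2.erode(m.astype(np.uint8),np.ones((3,3)))>0)
            z=P[:,2]; ztop=np.percentile(z,97)
            S=P[z>ztop-6]
            (c,r)=cv2.minEnclosingCircle(S[:,:2].astype(np.float32))
            print(n,l,round(o['conf'],2),np.round(o['rect']),'ztop',ztop.round(1),'zmin',np.percentile(z,3).round(1),'circ',np.round(c,1),round(r,1),'mean',P.mean(0).round(1))
print(bot.read_t())
E
```

```text
scene cup 0.83 [260. 152. 279. 185.] ztop 69.6 zmin 12.4 circ [ 480.3 -202.7] 30.8 mean [ 481.3 -203.1   44.5]
scene cup 0.61 [229. 146. 249. 176.] ztop 68.3 zmin 16.8 circ [ 445.3 -301.8] 32.0 mean [ 445.4 -301.9   44.2]
scene jar 0.69 [410. 160. 443. 206.] ztop 79.8 zmin 5.6 circ [495.1 241.2] 46.0 mean [493.5 244.   43.7]
scene round_lid 0.87 [286. 212. 321. 244.] ztop 40.2 zmin 7.5 circ [654.8 -87.7] 12.4 mean [658.6 -86.8  14.7]
scene round_lid 0.7 [408. 161. 444. 206.] ztop 79.8 zmin 5.7 circ [495.7 242.4] 46.3 mean [494.  243.   43.4]
scene square_lid 0.69 [348. 207. 391. 243.] ztop 38.8 zmin 7.1 circ [625.9  89.4] 12.8 mean [628.6  91.   13.7]
scene box 0.79 [341. 141. 378. 183.] ztop 81.0 zmin 5.7 circ [434.4  47.2] 62.8 mean [434.8  49.1  45.6]
scene coupling 0.65 [225. 227. 243. 249.] ztop 47.4 zmin 1.9 circ [ 715.4 -269.9] 22.9 mean [ 716.1 -270.4   28.8]
scene coupling 0.56 [350. 208. 390. 245.] ztop 38.8 zmin 7.2 circ [625.9  89.4] 12.8 mean [628.6  90.7  13.6]
scene wheel 0.86 [423. 216. 457. 243.] ztop 28.6 zmin -0.3 circ [637.9 282.1] 39.4 mean [638.5 281.1  17.9]
sc
[... 705 characters left out ...]
circ [760.6  54.5] 11.7 mean [759.5  53.7  13.4]
top box 0.79 [262. 256. 312. 302.] ztop 80.9 zmin 2.2 circ [432.3  48.4] 60.8 mean [429.8  52.   26.9]
top box 0.57 [401. 259. 408. 264.] ztop 34.6 zmin 28.9 circ [ 473.4 -211.7] 5.7 mean [ 472.8 -211.3   31.8]
top coupling 0.83 [419. 145. 442. 172.] ztop 46.7 zmin 12.7 circ [ 712.5 -267.2] 22.6 mean [ 713.  -267.4   33.2]
top wheel 0.71 [176. 167. 212. 204.] ztop 27.5 zmin 3.1 circ [635.9 279.1] 38.5 mean [637.  278.9  20.7]
top wrench 0.71 [469. 199. 487. 268.] ztop 10.4 zmin 2.9 circ [ 544.  -384.5] 79.5 mean [ 550.9 -386.5    6.7]
top wrench 0.34 [250. 170. 297. 217.] ztop 38.4 zmin 7.8 circ [625.8  90.3] 11.6 mean [624.7  90.   12.6]
1.05
```

Both views agree to about 3 mm: cup (480,-202), jar (493,241), round lid (654.8,-88). The heights match the text. Before moving, I'll check IK for a side grasp and for pouring by pitching the tool.

```bash
cat >> h.py <<'E'
CUP=np.array([480.,-202.,0]); JAR=np.array([493.,241.5,0])
def tool_rot(az,pitch,up=1):
    """pitch: angle of tool z from horizontal-outward (0) toward down (90) and back (>90). y horizontal; up=+1 -> tool x up at pitch 0"""
    h=np.array([np.cos(az),np.sin(az),0]); u=np.array([0,0,1.])
    z=np.cos(pitch)*h-np.sin(pitch)*u
    x=(np.sin(pitch)*h+np.cos(pitch)*u)*up
    y=np.cross(z,x)
    return np.c_[x,y,z]
# cup grasped at pitch p0, height hg along cup axis; in tilt frame: cup z tilts by tilt toward h
def cup_pose_tool(az,tilt,p0,hg,lip=None,base=None,up=1,dep=19.):
    h=np.array([np.cos(az),np.sin(az),0]); u=np.array([0,0,1.])
    cz=np.cos(tilt)*u+np.sin(tilt)*h          # cup axis
    cx=-np.sin(tilt)*u+np.cos(tilt)*h         # cup 'forward' (lip side)
    M=tool_rot(az,p0+tilt,up)
    if base is None: base=lip-70*cz-30.5*cx
    g=base+hg*cz
    return g+dep*M[:,2], R.from_matrix(M).as_rotvec()
E
python3 - <<'E'
from h import *
im=shot('wrist'); print(np.round(im['hand_eye'],2).tolist())
print(R.from_rotvec(bot.read_tcp_rot()).as_matrix().round(2).tolist())
d=np.deg2rad
azc=np.arctan2(CUP[1],CUP[0]); azj=np.arctan2(JAR[1],JAR[0]); 
f=lambda q: None if q is None else np.round(q,2).tolist()
for up in (1,-1):
  for p0 in (0,15,30,45):
    p,r=cup_pose_tool(azc,0,d(p0),45,base=CUP,up=up); print(up,p0,'grasp',f(bot.ik(p,r)))
    for t in (90,130,140):
      hj=np.array([np.cos(azj),np.sin(azj),0])
      p,r=cup_pose_tool(azj,d(t),d(p0),45,lip=JAR-20*hj+[0,0,110],up=up); print('   ',t,np.round(p),f(bot.ik(p,r)))
E
```

```text
[[0.0, 0.95, 0.3, 77.44], [1.0, 0.0, -0.0, 1.24], [-0.0, 0.3, -0.95, -143.19], [0.0, 0.0, 0.0, 1.0]]
[[0.95, 0.3, -0.0], [0.3, -0.95, 0.0], [-0.0, -0.0, -1.0]]
1 0 grasp [-0.45, 1.37, 2.3, 3.08, 2.1, -1.6]
    90 [453. 222. 122.] [0.43, 0.41, 1.97, 0.0, 0.76, 1.55]
    130 [464. 228. 135.] [0.44, 0.74, 1.5, -0.01, 1.6, 1.56]
    140 [469. 230. 137.] [0.44, 0.84, 1.4, -0.01, 1.78, 1.56]
1 15 grasp [-0.45, 1.18, 2.39, 3.09, 1.74, -1.59]
    90 [448. 220. 122.] [0.43, 0.52, 1.81, -0.01, 1.08, 1.55]
    130 [461. 226. 139.] [0.44, 0.87, 1.38, -0.01, 1.85, 1.56]
    140 [466. 228. 141.] [0.44, 0.97, 1.28, -0.02, 2.03, 1.56]
1 30 grasp [-0.44, 0.94, 2.41, 3.1, 1.26, -1.58]
    90 [444. 218. 124.] [0.44, 0.64, 1.66, -0.01, 1.37, 1.56]
    130 [459. 225. 143.] [0.44, 1.0, 1.27, -0.02, 2.09, 1.56]
    140 [465. 228. 145.] [0.44, 1.09, 1.2, -0.02, 2.25, 1.56]
1 45 grasp [-0.44, 0.73, 2.36, 3.1, 0.74, -1.57]
    90 [441. 216. 127.] [0.44, 0.77, 1.53, -0.01, 1.63, 1.56]
    130 [458. 225. 148.] [0.44, 1.12, 1.2, -0.02, 2.31, 1.56]
    140 [465. 228. 150.] [0.44, 1.2, 1.15, -0.02, 2.46, 1.55]
-1 
[... 247 characters left out ...]
45, 1.18, 2.39, 3.09, 1.74, 1.55]
    90 [448. 220. 122.] [0.43, 0.52, 1.81, -0.01, 1.08, -1.59]
    130 [461. 226. 139.] [0.44, 0.87, 1.38, -0.01, 1.85, -1.58]
    140 [466. 228. 141.] [0.44, 0.97, 1.28, -0.02, 2.03, -1.58]
-1 30 grasp [-0.44, 0.94, 2.41, 3.1, 1.26, 1.56]
    90 [444. 218. 124.] [0.44, 0.64, 1.66, -0.01, 1.37, -1.58]
    130 [459. 225. 143.] [0.44, 1.0, 1.27, -0.02, 2.09, -1.58]
    140 [465. 228. 145.] [0.44, 1.09, 1.2, -0.02, 2.25, -1.59]
-1 45 grasp [-0.44, 0.73, 2.36, 3.1, 0.74, 1.57]
    90 [441. 216. 127.] [0.44, 0.77, 1.53, -0.01, 1.63, -1.58]
    130 [458. 225. 148.] [0.44, 1.12, 1.2, -0.02, 2.31, -1.59]
    140 [465. 228. 150.] [0.44, 1.2, 1.15, -0.02, 2.46, -1.59]
```

```bash
python3 - <<'E'
from h import *
d=np.deg2rad
azc=np.arctan2(CUP[1],CUP[0]); azj=np.arctan2(JAR[1],JAR[0]); 
f=lambda q: None if q is None else np.round(q,2).tolist()
up=1
hj=np.array([np.cos(azj),np.sin(azj),0])
for p0 in (50,55,60,65,70,75):
    for hg in (45,55):
      p,r=cup_pose_tool(azc,0,d(p0),hg,base=CUP,up=up); print(up,p0,hg,'grasp',f(bot.ik(p,r)))
      p,r=cup_pose_tool(azc,0,d(p0),hg,base=CUP+[0,0,120],up=up); print(up,p0,hg,'lift',f(bot.ik(p,r)))
    for t in (0,90,125,130,135,140):
      p,r=cup_pose_tool(azj,d(t),d(p0),50,lip=JAR-20*hj+[0,0,110 if t else 180],up=up); print('   ',t,np.round(p),f(bot.ik(p,r)))
E
```

```text
1 50 45 grasp [-0.43, 0.68, 2.33, 3.1, 0.57, -1.56]
1 50 45 lift [-0.43, 0.33, 2.33, 3.03, 0.21, -1.49]
1 50 55 grasp [-0.43, 0.65, 2.34, 3.1, 0.54, -1.56]
1 50 55 lift [-0.43, 0.3, 2.32, 3.02, 0.18, -1.47]
    0 [459. 225. 145.] [0.42, 0.32, 2.37, 3.04, 0.25, -1.51]
    90 [444. 218. 128.] [0.44, 0.82, 1.47, -0.01, 1.73, 1.56]
    125 [459. 225. 145.] [0.44, 1.12, 1.19, -0.02, 2.31, 1.56]
    130 [462. 226. 146.] [0.44, 1.16, 1.17, -0.02, 2.38, 1.56]
    135 [465. 228. 147.] [0.44, 1.2, 1.14, -0.02, 2.45, 1.55]
    140 [468. 229. 148.] [0.44, 1.24, 1.13, -0.02, 2.52, 1.55]
1 55 45 grasp [-0.43, 0.63, 2.3, 3.09, 0.4, -1.55]
1 55 45 lift None
1 55 55 grasp [-0.43, 0.61, 2.3, 3.09, 0.37, -1.55]
1 55 55 lift None
    0 [457. 224. 144.] None
    90 [443. 217. 130.] [0.44, 0.86, 1.43, -0.01, 1.81, 1.56]
    125 [459. 225. 146.] [0.44, 1.16, 1.18, -0.02, 2.38, 1.56]
    130 [462. 226. 148.] [0.44, 1.2, 1.15, -0.02, 2.45, 1.55]
    135 [465. 228. 149.] [0.44, 1.23, 1.14, -0.02, 2.52, 1.55]
    140 [468. 229. 150.] [0.44, 1.27, 1.12, -0.03, 2.58, 1.55]
1 60 45 grasp [-0.43, 0.6, 2.26, 3.08, 
[... 1209 characters left out ...]
.56]
    125 [460. 225. 151.] [0.44, 1.26, 1.15, -0.03, 2.56, 1.55]
    130 [463. 227. 153.] [0.44, 1.29, 1.14, -0.03, 2.63, 1.55]
    135 [466. 228. 154.] None
    140 [470. 230. 154.] None
1 75 45 grasp [-0.42, 0.57, 2.12, 0.04, 0.2, 1.51]
1 75 45 lift [-0.42, 0.32, 2.08, 0.01, 0.48, 1.53]
1 75 55 grasp [-0.42, 0.55, 2.12, 0.03, 0.22, 1.51]
1 75 55 lift [-0.42, 0.3, 2.07, 0.01, 0.51, 1.53]
    0 [452. 221. 142.] [0.43, 0.3, 2.13, 0.02, 0.45, 1.53]
    90 [441. 216. 136.] [0.44, 1.03, 1.3, -0.02, 2.12, 1.56]
    125 [460. 225. 153.] [0.44, 1.29, 1.15, -0.03, 2.62, 1.55]
    130 [463. 227. 154.] [0.44, 1.32, 1.15, -0.03, 2.68, 1.55]
    135 [467. 229. 155.] None
    140 [470. 230. 156.] None
```

```bash
cat >> h.py <<'E'
def fkdir(q):
    """assumed spherical wrist; returns Rz-plane rotations"""
    q=np.array(q); 
    A=R.from_euler('z',q[0])*R.from_euler('y',q[1]+q[2])
    return A
def basis(q):
    q=np.array(q); Z=R.from_euler('z',q[0]); e=np.eye(3)
    A2=Z*R.from_euler('y',q[1]); A3=Z*R.from_euler('y',q[1]+q[2])
    A5=A3*R.from_euler('z',q[3])*R.from_euler('y',q[4])
    A6=A5*R.from_euler('z',q[5])
    return np.c_[Z.apply(e[0]),e[2],A2.apply(e[2]),A3.apply(e[2]),A3.apply(e[0]),A5.apply(e[2])],A6
E
python3 - <<'E'
from h import *
rng=np.random.default_rng(0); A=[];b=[];Rs=[]
for i in range(40):
    p=[rng.uniform(350,650),rng.uniform(-300,300),rng.uniform(80,350)]
    r=R.from_matrix(tool_rot(rng.uniform(-.8,.8),rng.uniform(0,2.6))).as_rotvec()
    q=bot.ik(p,r)
    if q is None: continue
    B,A6=basis(q); A.append(B);b.append(p);Rs.append((A6.inv()*R.from_rotvec(r)).as_matrix())
A=np.vstack(A);b=np.hstack(b)
s=np.linalg.lstsq(A,b,rcond=None); print(s[0].round(2),np.abs(A@s[0]-b).max(), len(b)//3)
M=np.array(Rs);print(M.mean(0).round(2),M.std(0).max())
E
```

```text
[ -9.09 318.76 572.12 494.38  80.38 309.76] 15.259626379021682 34
[[ 0. -1.  0.]
 [ 1.  0.  0.]
 [-0.  0.  1.]] 3.5547479450399504e-16
```

```bash
python3 - <<'E'
from h import *
rng=np.random.default_rng(0); A=[];b=[]
e=np.eye(3)
for i in range(60):
    p=[rng.uniform(350,650),rng.uniform(-300,300),rng.uniform(80,350)]
    r=R.from_matrix(tool_rot(rng.uniform(-.8,.8),rng.uniform(0,2.6))).as_rotvec()
    q=bot.ik(p,r)
    if q is None: continue
    q=np.array(q);B,A6=basis(q)
    A3=R.from_euler('z',q[0])*R.from_euler('y',q[1]+q[2]);A4=A3*R.from_euler('z',q[3]);A5=A4*R.from_euler('y',q[4]);A2=R.from_euler('z',q[0])*R.from_euler('y',q[1])
    A.append(np.c_[B,A2.apply(e[0]),A2.apply(e[1]),A4.apply(e[0]),A4.apply(e[1]),A5.apply(e[0])]);b.append(p)
A=np.vstack(A);b=np.hstack(b)
s=np.linalg.lstsq(A,b,rcond=None); print(s[0].round(2),np.abs(A@s[0]-b).max(), len(b)//3)
E
```

```text
[  0.  312.4 563.1 484.9  77.5 301.    0.   11.9   0.   -0.    0. ] 9.379164112033322e-13 54
```

The fitted forward kinematics reproduce the robot's IK exactly, so I can plan with an explicit wrist branch. The plan is to grasp the cup from the side at 25° pitch and flip the wrist while j5 is near 0. Then I tip the cup outward about its lip, just above the jar.

```bash
cat >> h.py <<'E'
from scipy.optimize import least_squares
LO=np.array([-3,-.9,.09,-1.31,.11,-2.54]);HI=np.array([3,2.11,2.58,4.45,2.69,2.54])
RT=R.from_matrix([[0,-1,0],[1,0,0],[0,0,1]])
def fk(q):
    B,A6=basis(q); A2=R.from_euler('z',q[0])*R.from_euler('y',q[1])
    return B@[0,312.4,563.1,484.9,77.5,301.]+11.9*A2.apply([0,1,0]), A6*RT
def myik(p,rv,seed):
    Rt=R.from_rotvec(rv)
    def f(q):
        pp,r=fk(q); return np.r_[(pp-p)/100,(r*Rt.inv()).as_rotvec()]
    s=least_squares(f,np.clip(seed,LO+.001,HI-.001),bounds=(LO,HI),xtol=1e-12,ftol=1e-12,gtol=1e-12)
    return s.x if np.abs(s.fun).max()<1e-4 else None
d2=np.deg2rad
P0=d2(25); HG=45.
azc=np.arctan2(CUP[1],CUP[0]); azj=np.arctan2(JAR[1],JAR[0]); hj=np.array([np.cos(azj),np.sin(azj),0])
FL=[0,.8,2.4,3.1,1.2,-1.58]; NF=[.4,.6,1.7,0,1,1.55]
E
python3 - <<'E'
from h import *
f=lambda q: None if q is None else np.round(q,3).tolist()
q0=np.array(bot.read_qpos()); print(fk(q0)[0], bot.read_tool_pos())
for dz in (0,60,100,140):
    p,r=cup_pose_tool(azc,0,P0,HG,base=CUP+[0,0,dz]); q=FL.copy(); q[0]=azc; print(dz,p.round(1),f(myik(p,r,q)))
for t,z in ((0,230),(10,220),(20,210),(30,200),(35,200),(40,200),(45,200),(50,190),(60,160),(70,135),(80,115),(90,110),(110,110),(125,110),(138,110)):
    p,r=cup_pose_tool(azj,d2(t),P0,HG,lip=JAR-20*hj+[0,0,z])
    q=FL.copy();q[0]=azj; print(t,p.round(),'FL',f(myik(p,r,q)),'NF',f(myik(p,r,NF)))
E
```

```text
[ 189.95270279 -595.41127423  231.31903273] [ 189.95270279 -595.41127423  231.31903273]
0 [ 495.9 -208.7   37. ] [-0.443, 1.024, 2.415, 3.101, 1.431, -1.584]
60 [ 495.9 -208.7   97. ] [-0.443, 0.833, 2.464, 3.099, 1.29, -1.578]
100 [ 495.9 -208.7  137. ] [-0.443, 0.692, 2.485, 3.097, 1.169, -1.572]
140 [ 495.9 -208.7  177. ] [-0.443, 0.543, 2.493, 3.094, 1.029, -1.565]
0 [463. 227. 197.] FL [0.406, 0.467, 2.538, 3.089, 0.999, -1.563] NF [0.406, 0.467, 2.538, 3.089, 0.999, -1.563]
10 [458. 224. 190.] FL [0.41, 0.324, 2.487, 3.079, 0.63, -1.546] NF [0.41, 0.324, 2.487, 3.079, 0.63, -1.546]
20 [454. 222. 184.] FL [0.415, 0.234, 2.414, 3.042, 0.293, -1.504] NF [0.415, 0.234, 2.414, 3.042, 0.293, -1.504]
30 [450. 220. 178.] FL None NF None
35 [448. 220. 181.] FL [0.421, 0.183, 2.275, 0.107, 0.161, 1.436] NF [0.421, 0.183, 2.275, 0.107, 0.161, 1.436]
40 [447. 219. 183.] FL [0.423, 0.18, 2.222, 0.045, 0.304, 1.498] NF [0.423, 0.18, 2.222, 0.045, 0.304, 1.498]
45 [446. 218. 186.] FL [0.425, 0.186, 2.168, 0.024, 0.439, 1.52] NF [0.425, 0.186, 2.168, 0.024, 0.439, 1.52]
50 [445. 218. 179.] FL 
[... 163 characters left out ...]
.313, 2.028, 0.003, 0.713, 1.543]
70 [443. 217. 136.] FL [0.433, 0.41, 1.929, -0.003, 0.89, 1.55] NF [0.433, 0.41, 1.929, -0.003, 0.89, 1.55]
80 [444. 217. 122.] FL [0.435, 0.51, 1.823, -0.006, 1.07, 1.554] NF [0.435, 0.51, 1.823, -0.006, 1.07, 1.554]
90 [445. 218. 123.] FL [0.436, 0.595, 1.712, -0.008, 1.272, 1.556] NF [0.436, 0.595, 1.712, -0.008, 1.272, 1.556]
110 [451. 221. 134.] FL [0.439, 0.77, 1.495, -0.012, 1.662, 1.558] NF [0.439, 0.77, 1.495, -0.012, 1.662, 1.558]
125 [458. 224. 140.] FL [0.44, 0.91, 1.348, -0.014, 1.93, 1.558] NF [0.44, 0.91, 1.348, -0.014, 1.93, 1.558]
138 [464. 227. 143.] FL [0.441, 1.03, 1.239, -0.017, 2.147, 1.557] NF [0.441, 1.03, 1.239, -0.017, 2.147, 1.557]
```

```bash
python3 - <<'E'
from h import *
t0=bot.read_t()
bot.goto_joints([-0.9,.2,1.9,0,.15,1.55]); 
bot.goto_joints([-0.6,.2,2.1,3.1,.15,-1.57]); print(bot.read_t()-t0)
q=FL.copy();q[0]=azc
p,r=cup_pose_tool(azc,0,P0,HG,base=CUP+[0,0,110]); bot.goto_joints(list(myik(p,r,q)))
print(bot.read_t()-t0, bot.read_tool_pos(),p)
im=shot('wrist'); cv2.imwrite('pics/w1.png',im['pixels'])
im=shot('scene'); cv2.imwrite('pics/s1.png',im['pixels'])
E
```

```text
4.0333000000000006
5.0 [ 496.92550801 -209.34498106  147.38035027] [ 495.87166559 -208.67932594  146.97025303]
```

View pics/w1.png

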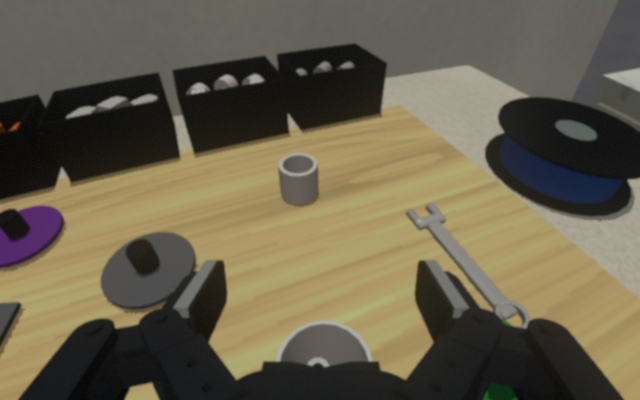

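View pics/s1.png

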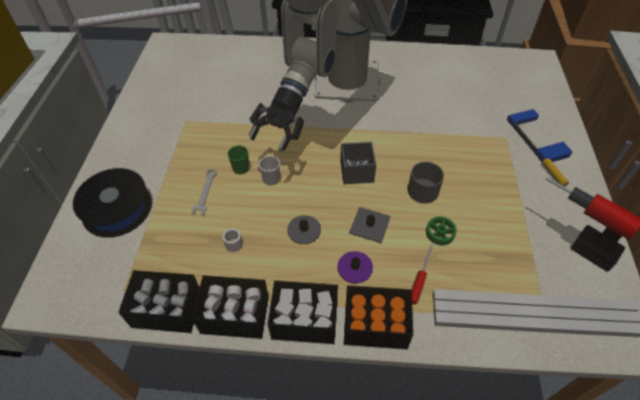

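The wrist view shows the cup mouth at (325,362), centred between the fingers (inner faces at about 225 and 417, centre 321). The green cup is clear at (500,390). I'll go down and grasp.

```bash
python3 - <<'E'
from h import *
p,r=cup_pose_tool(azc,0,P0,HG,base=CUP)
print(bot.movel(list(p),list(r),speed=100,guard=12), bot.read_tool_pos(), p, bot.read_wrist_force())
bot.close_gripper(40); print(bot.read_width(),bot.read_wrist_force(),bot.read_tool_pos())
print(bot.movel(list(p+[0,0,130]),list(r),speed=120))
print(bot.read_width(),bot.read_wrist_force(),bot.read_t())
im=shot('scene'); cv2.imwrite('pics/s2.png',im['pixels'])
for o in bot.outline_of('cup',im)[:3]: 
    P,_=cloud(im,o['mask']); print(o['conf'],P.mean(0).round(),P.max(0).round(),P.min(0).round())
im=shot('wrist'); cv2.imwrite('pics/w2.png',im['pixels'])
E
```

```text
False [ 495.97311887 -208.74276997   37.5424365 ] [ 495.87166559 -208.67932594   36.97025303] [-0.35916519  0.00245461 -0.02154846]
0.6566046478376064 [-1.99038855  0.15756612  5.87294774] [ 495.93678674 -208.87009362   37.76579183]
False
0.6580430144886111 [-0.02989091 -0.02985132 -0.29649238] 9.0583
0.9 [ 482. -203.  173.] [ 513. -171.  201.] [ 245. -270.   -2.]
0.83 [ 447. -302.   43.] [ 479. -272.   73.] [ 413. -332.    1.]
0.52 [435.  49.  45.] [488. 101.  85.] [314.  -5.  -2.]
```

View pics/s2.png

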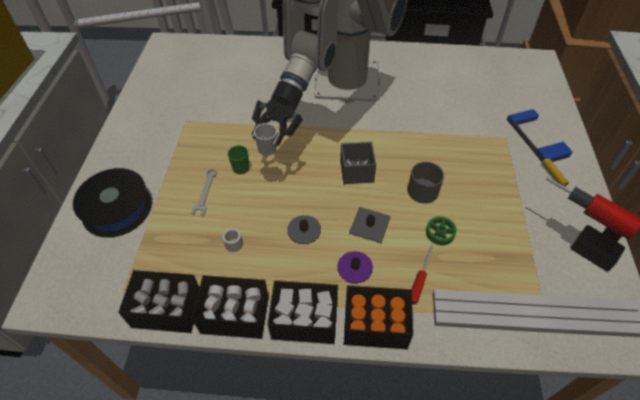

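View pics/w2.png

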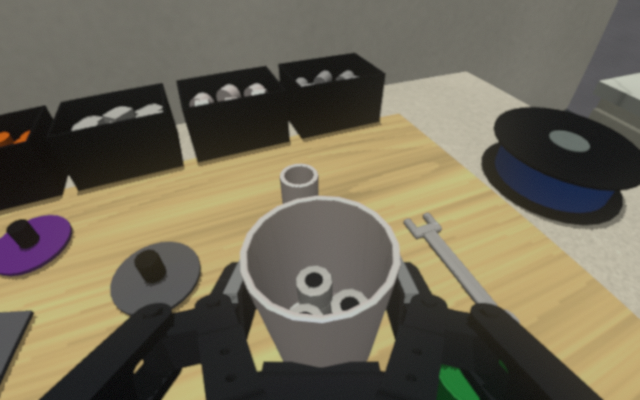

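The cup is held upright and centred, its rim at z≈201 as expected after the 130 mm lift. Spacers show inside at (314,280) and (348,302). I'll carry it to the jar and tip.

```bash
python3 - <<'E'
from h import *
J=[]
def pose(t,z,off=20): return cup_pose_tool(azj,d2(t),P0,HG,lip=JAR-off*hj+[0,0,z])
for t,z,s in ((0,230,FL),(23,210,FL),(35,200,NF),(50,190,NF),(65,150,NF),(80,118,NF)):
    p,r=pose(t,z); sd=list(s); sd[0]=azj
    if s is FL and t: sd=[.41,.23,2.4,3.04,.2,-1.5]
    if t==35: sd=[.42,.18,2.27,.1,.16,1.44]
    q=myik(p,r,sd); J.append(q); print(t,np.round(q,2))
t0=bot.read_t()
for q in J: bot.goto_joints(list(q)); print(round(bot.read_t()-t0,2),end=' ')
print(bot.read_tool_pos(),p,bot.read_width())
im=shot('scene'); cv2.imwrite('pics/s3.png',im['pixels'])
im=shot('wrist'); cv2.imwrite('pics/w3.png',im['pixels'])
E
```

```text
0 [ 0.41  0.47  2.54  3.09  1.   -1.56]
23 [ 0.42  0.21  2.39  3.    0.19 -1.46]
35 [0.42 0.18 2.28 0.11 0.16 1.44]
50 [0.43 0.22 2.12 0.01 0.54 1.53]
65 [ 0.43  0.36  1.98 -0.    0.81  1.55]
80 [ 0.43  0.5   1.82 -0.01  1.08  1.55]
1.57 2.36 4.82 5.27 5.62 5.99 [442.79907717 217.03532328 124.58954623] [443.75681487 217.37783122 125.34284133] 0.6619907107808441
```

View pics/s3.png

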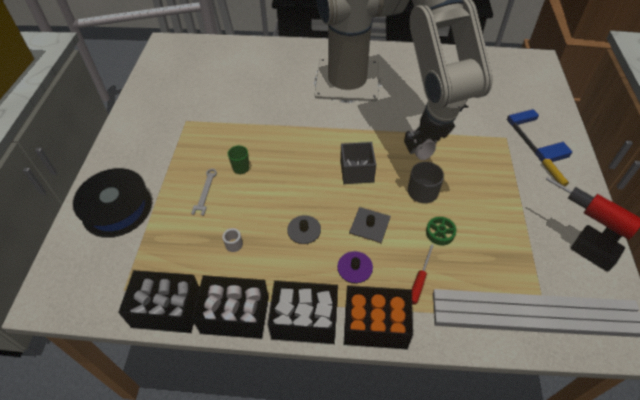

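View pics/w3.png

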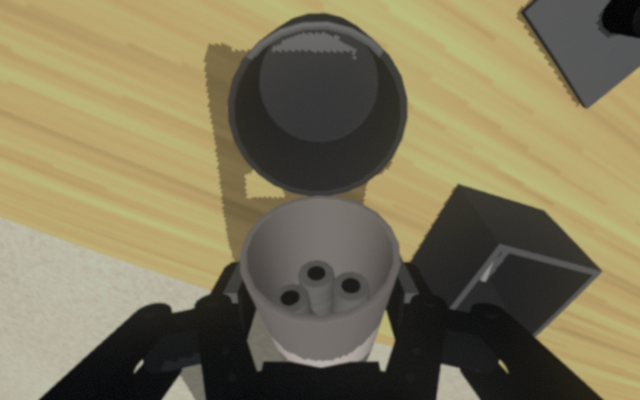

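```bash
python3 - <<'E'
from h import *
im=shot('wrist')
def prof(u,vs):
    m=np.zeros((400,640),bool)
    for v in vs: m[v,u]=1
    P,uv=cloud(im,m)
    for p,w in zip(P,uv): print(w,p.round(0),'h',round(float((p-JAR)[:2]@hj[:2])))
prof(320,[15,20,24,28,100,185,189,192,195,198,200,203,206])
E
```

```text
[320  15] [534. 261.  35.] h 45
[320  20] [534. 261.  77.] h 45
[320  24] [533. 260.  80.] h 44
[320  28] [531. 259.  81.] h 42
[320 100] [484. 236.   7.] h -11
[320 185] [455. 222.  74.] h -42
[320 189] [456. 222.  80.] h -42
[320 192] [455. 222.  81.] h -43
[320 195] [474. 231. 119.] h -22
[320 198] [474. 231. 122.] h -22
[320 200] [473. 231. 122.] h -23
[320 203] [471. 230. 121.] h -25
[320 206] [470. 229. 122.] h -26
```

The depth check puts the lip at h=-22 mm and z=121, inside the jar's near wall (h=-42, z=80), as planned. I'll tip in small steps.

```bash
python3 - <<'E'
from h import *
t0=bot.read_t()
q=np.array(bot.read_qpos())
for t in (88,96,104,110,116,122,128,134,140):
    p,r=cup_pose_tool(azj,d2(t),P0,HG,lip=JAR-20*hj+[0,0,113])
    q=myik(p,r,q); bot.goto_joints(list(q)); 
    if t>=104: bot.hold(.1)
bot.hold(.5); print(bot.read_t()-t0,bot.read_width())
im=shot('wrist'); cv2.imwrite('pics/w4.png',im['pixels'])
im=shot('scene'); cv2.imwrite('pics/s4.png',cv2.resize(im['pixels'][100:300,300:500],(800,600)))
E
```

```text
3.5250000000000004 0.6665123074877677
```

View pics/w4.png

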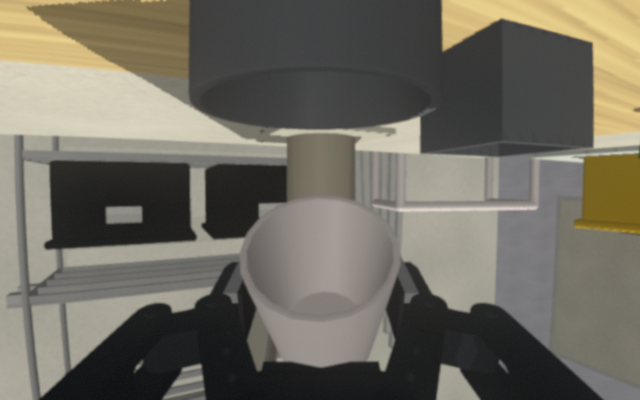

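View pics/s4.png

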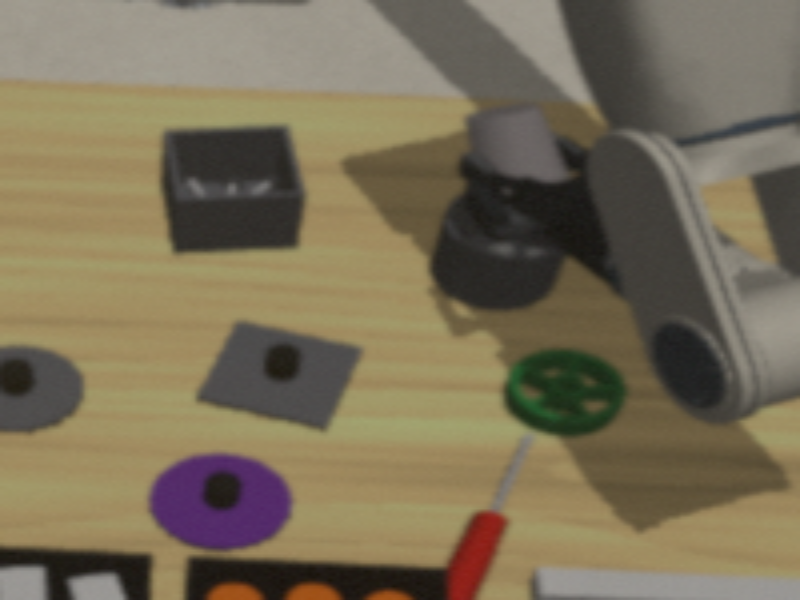

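The wrist view looks straight into the cup at (325,260) and it is empty. No spacers show on the bench around the jar. I'll return the cup to its old spot.

```bash
python3 - <<'E'
from h import *
t0=bot.read_t(); q=np.array(bot.read_qpos())
def pose(t,z,off=20): return cup_pose_tool(azj,d2(t),P0,HG,lip=JAR-off*hj+[0,0,z])
for t,z in ((140,130),(110,130),(80,140),(50,190)):
    q=myik(*pose(t,z),q); bot.goto_joints(list(q))
im=shot('wrist'); cv2.imwrite('pics/w5.png',im['pixels'])
for t,z,sd in ((35,200,[.42,.18,2.27,.1,.16,1.44]),(23,210,[.41,.23,2.4,3.04,.2,-1.5]),(0,230,[.41,.47,2.5,3.1,1,-1.56])):
    q=myik(*pose(t,z),sd); bot.goto_joints(list(q))
p,r=cup_pose_tool(azc,0,P0,HG,base=CUP+[0,0,130]); q=list(FL);q[0]=azc
bot.goto_joints(list(myik(p,r,q))); print(bot.read_t()-t0)
p,r=cup_pose_tool(azc,0,P0,HG,base=CUP)
bot.movel(list(p+[0,0,15]),list(r),speed=120)
print(bot.movel(list(p+[0,0,-1.5]),list(r),speed=30,guard=6),bot.read_tool_pos(),p,bot.read_wrist_force())
im=shot('scene'); cv2.imwrite('pics/s5.png',cv2.resize(im['pixels'][100:300,200:500],(800,533)))
bot.gripper_open()
print(bot.read_width(),bot.read_t())
E
```

```text
7.3416999999999994
True [ 496.21553637 -208.95661046   37.76767071] [ 495.87166559 -208.67932594   36.97025303] [-1.64840758  0.30558144  4.42886983]
1.0014656262481156 28.375
```

View pics/w5.png

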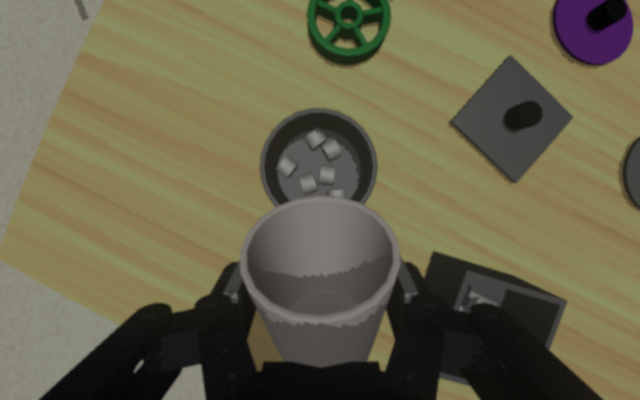

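View pics/s5.png

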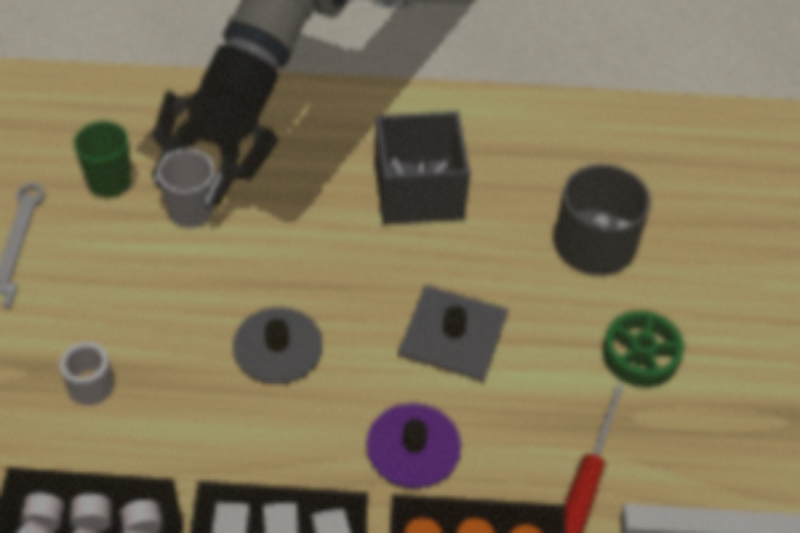

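The wrist view shows all six spacers in the jar, between (288,138) and (336,195). The cup stands upright at its old place. Next I'll withdraw and look at the round lid from above.

```bash
cat >> h.py <<'E'
LID=np.array([654.8,-88.,0])
def down(p,az): return np.array(p,float), R.from_matrix(tool_rot(az,np.pi/2)).as_rotvec()
E
python3 - <<'E'
from h import *
t0=bot.read_t()
p,r=cup_pose_tool(azc,0,P0,HG,base=CUP+[0,0,120]); bot.movel(list(p),list(r),speed=200)
q=np.array(bot.read_qpos()); 
bot.goto_joints([-.3,.2,2.2,3.05,.15,-1.5]); bot.goto_joints([-.15,.2,2.1,0,.15,1.55])
azl=np.arctan2(LID[1],LID[0])
pp,rr=down(LID+[-70*np.cos(azl),-70*np.sin(azl),140],azl)
q=myik(pp,rr,[azl,.6,1.5,0,1,1.55]); print(q.round(2)); bot.goto_joints(list(q)); bot.hold(.2)
print(bot.read_t()-t0)
im=shot('wrist'); cv2.imwrite('pics/w6.png',im['pixels'])
for o in bot.outline_of('round_lid',im)[:2]:
    P,uv=cloud(im,o['mask'].astype(bool)); z=P[:,2]; S=P[z>35]; D=P[(z>8)&(z<14)]
    print(o['conf'],o['rect'],len(S),len(D))
    for X in (S,D):
        if len(X)>5: print(cv2.minEnclosingCircle(X[:,:2].astype(np.float32)),np.median(X[:,2]))
im=shot('scene'); cv2.imwrite('pics/s6.png',im['pixels'])
for n in ('scene','top'):
  im=shot(n)
  for l in ('cup','jar'):
    for o in bot.outline_of(l,im)[:2]:
        P,uv=cloud(im,cv2.erode(o['mask'].astype(np.uint8),np.ones((3,3)))>0); zt=np.percentile(P[:,2],97); S=P[P[:,2]>zt-6]
        print(n,l,o['conf'],zt.round(1),cv2.minEnclosingCircle(S[:,:2].astype(np.float32)))
print(bot.read_t())
E
```

```text
[-0.15  0.49  1.77 -0.    0.88  1.55]
5.166699999999999
0.86 [64.3, 0.8, 177.4, 54.7] 37 4748
((750.4309692382812, 54.8485107421875), 6.360005855560303) 37.42668936922064
((756.6407470703125, 53.598751068115234), 45.53559875488281) 11.597841836030028
0.84 [264.9, 42.7, 381.2, 161.2] 838 9609
((655.52392578125, -88.9183349609375), 11.766891479492188) 39.48320397058366
((655.423095703125, -89.0836181640625), 46.13251495361328) 11.582240589761511
scene cup 0.78 68.3 ((447.4820861816406, -300.7052917480469), 29.642507553100586)
scene cup 0.58 70.3 ((480.54534912109375, -202.82672119140625), 31.64186668395996)
scene jar 0.97 79.7 ((496.10443115234375, 243.52981567382812), 46.009307861328125)
top cup 0.78 69.9 ((443.4878234863281, -300.7737731933594), 30.504140853881836)
top cup 0.57 69.7 ((471.69097900390625, -225.5389404296875), 12.552699089050293)
top jar 0.55 80.4 ((491.7550354003906, 242.0423583984375), 45.0527229309082)
33.9917
```

View pics/w6.png

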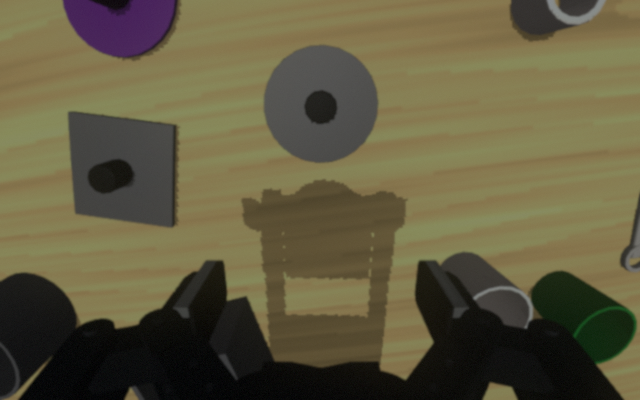

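View pics/s6.png

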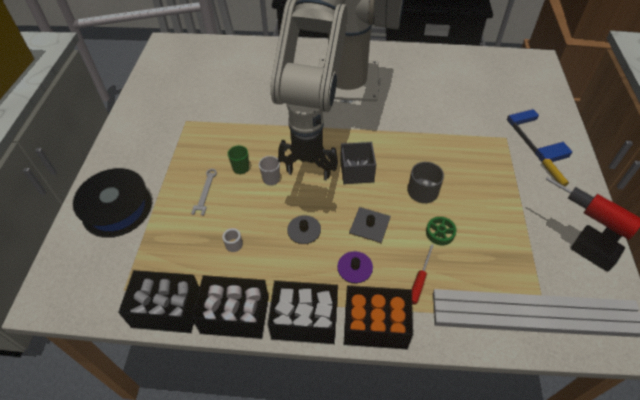

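The wrist camera puts the lid at (655.4,-89.0), its knob top at z 39.5, within 1 mm of the earlier views. I'll grasp the knob, then re-measure the jar on the way.

```bash
python3 - <<'E'
from h import *
L=np.array([655.3,-88.7,0]); az=np.arctan2(L[1],L[0])
p,r=down(L+[0,0,70],az); bot.movel(list(p),list(r),speed=150)
p,r=down(L+[0,0,14],az); print(bot.movel(list(p),list(r),speed=60,guard=8),bot.read_tool_pos())
bot.close_gripper(40); print(bot.read_width(),bot.read_tool_pos(),bot.read_wrist_force())
p,r=down(L+[0,0,160],az); bot.movel(list(p),list(r),speed=150)
print(bot.read_width(), bot.read_tool_pos())
p,r=down(JAR-110*hj+[0,0,190],azj); q=myik(p,r,[azj,.5,1.7,0,.9,1.55]); bot.goto_joints(list(q)); bot.hold(.3)
im=shot('wrist'); cv2.imwrite('pics/w7.png',im['pixels'])
for o in bot.outline_of('jar',im)[:2]:
    P,uv=cloud(im,cv2.erode(o['mask'].astype(np.uint8),np.ones((3,3)))>0); S=P[(P[:,2]>76)&(P[:,2]<86)]
    print(o['conf'],o['rect'],len(S),np.median(S[:,2]) if len(S) else 0,cv2.minEnclosingCircle(S[:,:2].astype(np.float32)))
im=shot('scene'); cv2.imwrite('pics/s7.png',im['pixels']); print(bot.read_t())
E
```

```text
False [655.63774301 -88.76426705  14.35529945]
0.2680445651681161 [655.53529892 -88.77143299  14.34768049] [-0.65570815  0.42605261  2.83896955]
0.2668223012775537 [654.53582109 -88.57319462 158.89081171]
0.7 [251.3, 0.0, 382.7, 116.5] 1369 80.25439597369868 ((492.4143981933594, 242.00830078125), 45.02737045288086)
39.4917
```

View pics/w7.png

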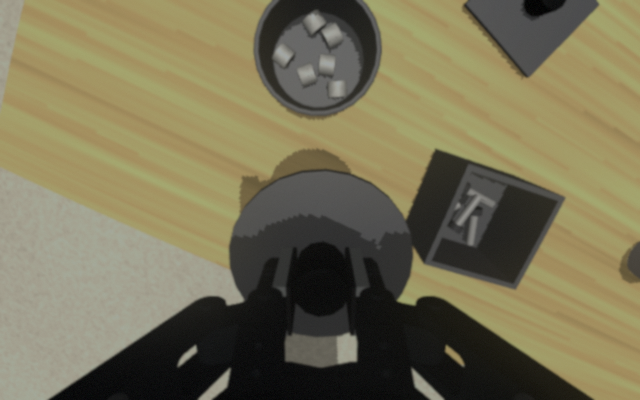

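View pics/s7.png

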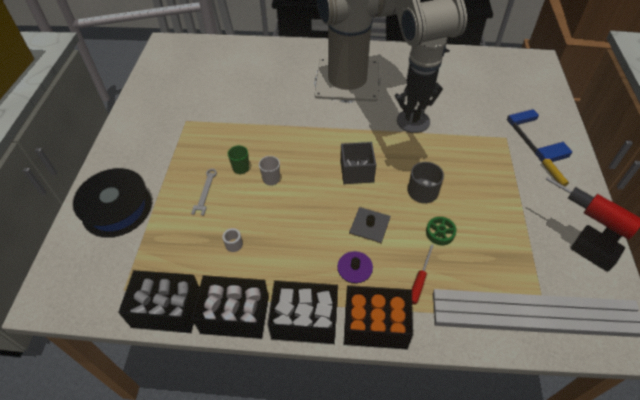

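The lid hangs level in the gripper and all six spacers show in the jar. The jar is at (493,242) with its rim at z≈80, and it hasn't moved. I'll lower the lid.

```bash
python3 - <<'E'
from h import *
J=np.array([493,242.,0])
p,r=down(J+[0,0,140],azj); bot.movel(list(p),list(r),speed=150); 
p,r=down(J+[0,0,105],azj); bot.movel(list(p),list(r),speed=80); print(bot.read_tool_pos())
p,r=down(J+[0,0,87.5],azj); print(bot.movel(list(p),list(r),speed=25,guard=6),bot.read_tool_pos(),bot.read_wrist_force(),bot.read_moment(),bot.read_t())
im=shot('scene'); cv2.imwrite('pics/s8.png',cv2.resize(im['pixels'][120:270,340:540],(800,600)))
E
```

```text
[492.84698716 241.93149954 104.6658458 ]
True [492.83456477 241.91630847  89.25774423] [-1.07242684  0.2845424   7.14546187] [-0.08981568  0.10691072  0.00365618] 41.6583
```

View pics/s8.png

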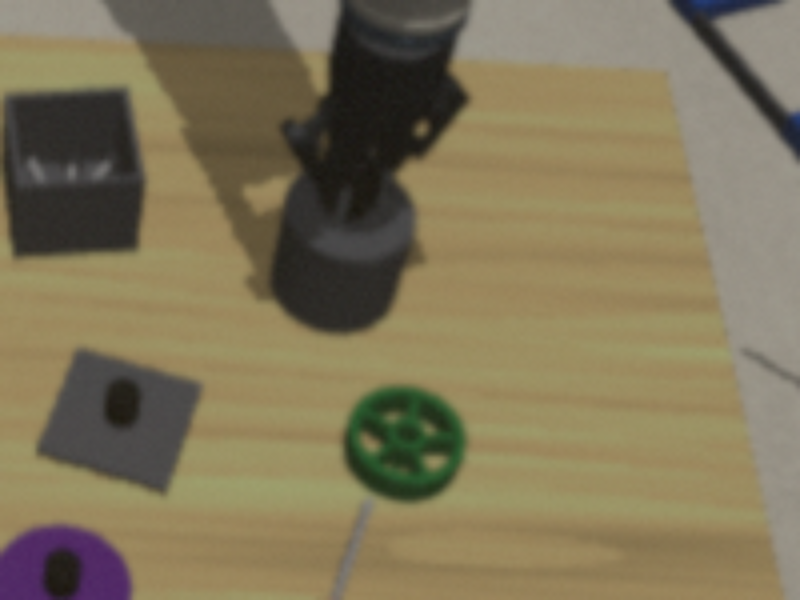

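The lid made contact at TCP z=89.26, and the seated height should be 89.35, so it is fully down. The scene view shows the disc flush on the jar at (345,220). I'll release, withdraw and check.

```bash
python3 - <<'E'
from h import *
bot.gripper_open(); p=np.array(bot.read_tool_pos()); 
bot.movel(list(p+[0,0,110]),speed=120)
q,r=down(JAR-110*hj+[0,0,210],azj); bot.movel(list(q),list(r),speed=150); bot.hold(.3)
for n in ('wrist','top','scene'):
    im=shot(n); cv2.imwrite(f'pics/{n}9.png',im['pixels'])
    P,uv=cloud(im,im['z_map']>0)
    rr=np.linalg.norm(P[:,:2]-[493,242],axis=1)
    S=P[(rr<43)&(rr>16)&(P[:,2]>78)&(P[:,2]<100)]; A=np.c_[S[:,:2]-[493,242],np.ones(len(S))]
    c=np.linalg.lstsq(A,S[:,2],rcond=None)[0]
    D=P[(rr<55)&(P[:,2]>82)&(P[:,2]<92)]; k=P[(rr<20)&(P[:,2]>109)]
    print(n,len(S),'z',c[2].round(2),'tilt deg',np.rad2deg(c[:2]).round(2),cv2.minEnclosingCircle(D[:,:2].astype(np.float32)),'knob',k.mean(0).round(1) if len(k) else None,np.percentile(k[:,2],95) if len(k) else None)
    if n!='wrist':
      for l in ('cup','square_lid','box','coupling','wheel'):
        for o in bot.outline_of(l,im)[:2]:
            if o['conf']<.5: continue
            P,uv=cloud(im,cv2.erode(o['mask'].astype(np.uint8),np.ones((3,3)))>0); z=np.percentile(P[:,2],97); S=P[P[:,2]>z-6]
            print(' ',l,round(o['conf'],2),z.round(1),np.round(cv2.minEnclosingCircle(S[:,:2].astype(np.float32))[0],1))
print(bot.read_t())
E
```

```text
wrist 8927 z 86.6 tilt deg [ 0.02 -0.01] ((492.75347900390625, 240.67031860351562), 46.373199462890625) knob [492.4 240.3 114.4] 115.71370014888241
top 1060 z 85.6 tilt deg [-0.01 -0.19] ((492.0376281738281, 242.28805541992188), 46.04121398925781) knob [492.3 241.7 113.2] 115.35580963504344
  cup 0.77 70.4 [ 444.1 -300. ]
  cup 0.74 69.9 [ 479.3 -200.9]
  square_lid 0.98 38.3 [625.9  90.5]
  box 0.71 80.7 [433.3  47.5]
  coupling 0.79 46.8 [ 712.5 -267.2]
  wheel 0.73 27.8 [635.1 280.9]
scene 444 z 85.69 tilt deg [ 1.37 -0.73] ((493.29339599609375, 242.28189086914062), 47.62525939941406) knob [495.9 242.3 112.3] 115.60586431372383
  cup 0.6 69.7 [ 480.  -203.9]
  cup 0.56 69.3 [ 446.1 -299.4]
  square_lid 0.79 39.0 [625.7  90.8]
  box 0.93 81.2 [434.6  46.8]
  coupling 0.8 46.9 [ 716.4 -270.9]
  wheel 0.76 28.6 [639.2 282.4]
45.2417
```

View pics/wrist9.png

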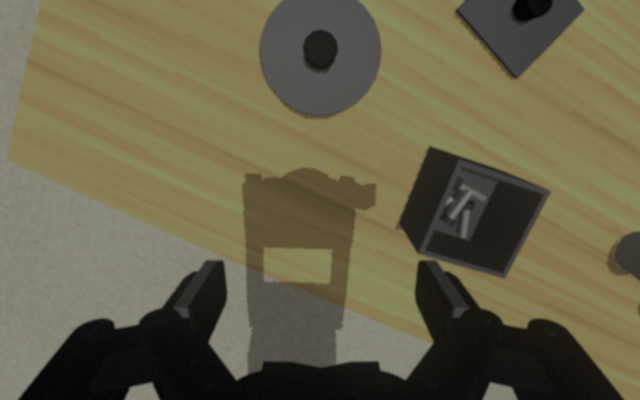

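View pics/scene9.png

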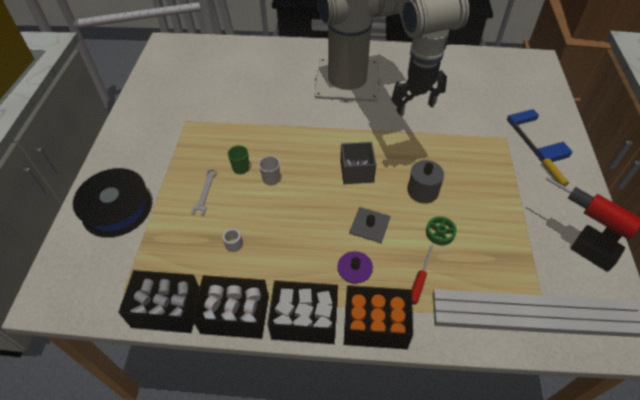

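View pics/top9.png

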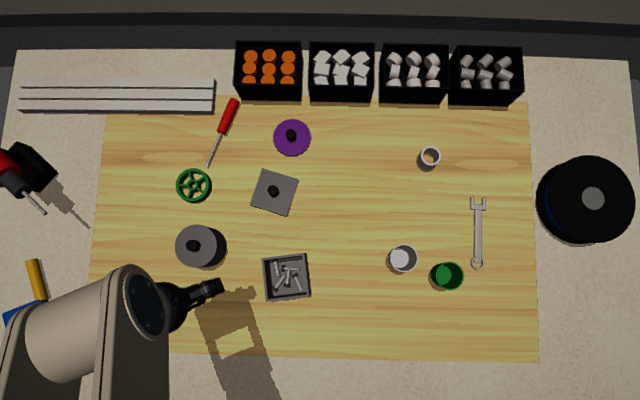

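All three views show the lid centred on the jar, with its top at z≈86 and level. The cup is empty and upright at top-view pixel (403,258), and nothing else has moved. The gripper is clear, so I'm handing in.

```bash
python3 -c "
from h import *
print(bot.sign_off(), bot.read_t())"
```

```text
the job is handed in; nothing more can be done
the job is handed in; nothing more can be done
```

The job is done and handed in, at about 45 s on the robot's clock. I gripped the white cup from the side, tipped it to 140° over the round jar, stood it back upright in its old place, and closed the jar with the grey round lid.

My last checks before handing in:
- **Spacers:** all six were visible in the jar before I closed it.
- **Cup:** it is empty and upright at about (480, -202), with its rim at z≈70.
- **Lid:** it met the rim at TCP z=89.26, where 89.35 was expected, so it is fully down. Its top is at z≈86, and the wrist and top views show it level to within 0.2°.
- **Other things:** the square box, its lid, the wheel, the coupling and the green cup measured within about 3–4 mm of their starting spots. The purple lid, wrench and screwdriver looked unmoved in the pictures.

**Disagreement:** the scene camera alone gave a lid tilt of about 1.5°, from far fewer and noisier points. I put that down to its depth noise.

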